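# Vent the green-lidded vacuum sample pot

### The arm

A 6-joint arm with a two-finger parallel gripper is mounted at the origin on the work surface. World frame = base frame: x ahead of the robot, y to its left, z up, the work surface at z = 0. Lengths are in m, angles in rad, forces in N, time in s.
With the tool pointing down it reaches from about 0.35 to 0.775 m from the base axis. Payload 7.3 kg.
Tool frame: the origin (TCP) lies at the very end of the fingers, on their centre line; the grasp point (between the pads) lies 19 mm behind it; z points along the fingers, x is the direction in which the jaws open and shut, and the axes are right-handed (so a half turn about z gives the same grasp; the last joint's range is limited). The gripper opens to 92 mm and grips with 3 to 60 N. Pads are 19 mm wide; open, the fingers measure 130 mm over their backs; the gripper's body (75 mm by 190 mm) begins 47 mm behind the grasp point.
Start: joints at [1.019, 0.342, 1.524, -0, 1.275, -0.146], TCP at [0.207, 0.482, 0.227] pointing down, gripper open.
Joint ranges: [-2.53, 2.53], [-0.77, 2.02], [0.04, 2.7], [-1, 4.14], [0.28, 2.66], [-3.11, 3.11]. Speed limits (rad/s): [2.57, 2.57, 3.14, 3.14, 3.14, 3.14].

### API

Orientations are given as [roll, pitch, yaw] about the fixed x, y, z axes, in that order (R = Rz(yaw) Ry(pitch) Rx(roll)).
In Python, from cell import observe, read_camera, camera_params, hand_in gives the robot as it stands.
- The arm moves only by the tool apply_moves, never from a script. Its argument "increments" is a list of rows, each an object with "grip": the opening, from 0 (shut) to 1 (fully open); "linear": the shift along the world's x, y, z in mm, a list of three; "turn": the turn, a rotation vector about the world's x, y, z in units of 6 degrees (1.0 is 6 degrees), a list of three. A call has 1 to 10 rows; each row is the pose to reach, as a shift and turn from the pose commanded when the call began; what a row does not reach only later rows make up. A row lasts 1/10 s, in which the tool goes at most 50 mm and 8.59 degrees, less where a joint would pass 70% of its speed; a pose out of reach is approached as far as the arm can. A call with a gripper value outside its range is refused whole. The fingers move at their own pace and stop on an object; "grip_force" is the grip in N (left out, the last holds). Time passes only in rows, so rows that repeat a pose let the fingers close. It gives the time, the measured TCP pose, the force and the opening at its end, in the units of the state.
- observe(): the state, without advancing time (a new reading comes with each control period).
- read_camera(name): name is "scene" or "side" or "wrist"; returns the picture (384x512x3 uint8, red, green, blue); there is no depth.
- camera_params(name): a dict with "camera_matrix" (3x3 intrinsics, pixels), "world_to_cam" (4x4, takes a point from world to camera coordinates); the wrist camera has in their place "hand_eye" (4x4, takes a point from camera to tool coordinates, whose origin is the TCP and whose axes are the tool frame's). Camera axes: x right, y up, looking along -z (the intrinsics and any distortion apply to the point x, -y, -z); pixel columns grow to the right and rows downward; lengths in m; the calibration is good to about 2 mm. A picture is of the moment at which its call begins: read the wrist's pose just before it. camera_params takes no time and is no camera call.
- hand_in(): hands the job in, once; it reports no verdict.
The state is a dict: "time": time; "qpos": joint angles; "qvel": joint speeds; "joint_efforts": joint torques, N m; "tool_pos": TCP position; "tool_rot": TCP orientation; "contact_force": force on the tool from outside, world axes, zero at the start; "torque": the same for the moment, N m; "opening": finger opening in m.
Only numpy, scipy, OpenCV 4.12 (cv2) and the standard library are available. Lean on these libraries where they do the work, as an engineer would, in place of code of your own. Each camera call takes 0.05 s, during which the arm holds its last target.

### The job

Vent the vacuum sample pot that has the green lid: unscrew the small knurled lock nut of its valve (counter-clockwise) all the way up to its stop, then press the freed valve pin all the way down, keep it down for a good second so that air gets in, and let it spring back up. Leave the nut unscrewed, leave the valve of the blue-lidded pot as it is, and leave everything else on the bench where it is.

Things in the scene. Friction and masses are not known exactly. Their poses are not given: they have to be found in the camera images.
- green_pot: aluminium vacuum sample pot with a green plastic lid (lid 92 mm across, its top 74 mm above the bench), fixed to the bench on a 110 x 110 x 10 mm grey plate; origin at the centre of the plate's underside, on the bench; z up. On the lid's centre stands the vent valve, vertical: steel flange 22 mm across up to 80 mm, then a bare steel stem 12 mm across from 80 to 108 mm above the bench, on which the lock nut sits, with the pin standing out above the nut.
- green_nut_mid (a point): centre of the knurled brass lock nut of the green-lidded pot's valve. The nut is a vertical cylinder 16 mm across and 14 mm tall, red mark on top; screwed fully down its underside is 108 mm and its centre 115 mm above the bench. It is threaded on the pin: it rises along the pin by 1.2 mm per radian of unscrewing, and goes down with it when that is pressed. Turning needs about 0.05 N m. 28 mm of bare stem below it; nothing within 80 mm beside it.
- green_nut (a joint): angle of the green-lidded pot's lock nut, rad: 0 = screwed fully down, growing as it is unscrewed (counter-clockwise seen from above), up to a stop at 4.4 (about 250 degrees). It stays where it is left. It starts between 0 and 0.7.
- green_pin_top (a point): centre of the top face of the green-lidded pot's steel valve pin: a vertical pin with a flat head 9 mm across; its top is 138 mm above the bench when up, 16 mm above the top of the screwed-down nut and 11 mm above the top of the fully unscrewed nut.
- green_pin (a joint): how far the green-lidded pot's valve pin is pressed down, m: 0 = up. It springs back up by itself. Pressing takes about 2 N at first plus 0.7 N per mm. The nut limits it: the pin goes down only until the nut's underside meets the stem, so the stroke is 1.2 mm per radian that the nut is unscrewed (5.3 mm with the nut fully unscrewed), and none with the nut screwed down.
- blue_pot: aluminium vacuum sample pot with a blue plastic lid (lid 92 mm across, its top 74 mm above the bench), fixed to the bench on a 110 x 110 x 10 mm grey plate; origin at the centre of the plate's underside, on the bench; z up. On the lid's centre stands the vent valve, vertical: steel flange 22 mm across up to 80 mm, then a bare steel stem 12 mm across from 80 to 108 mm above the bench, on which the lock nut sits, with the pin standing out above the nut.
- blue_nut_mid (a point): centre of the knurled brass lock nut of the blue-lidded pot's valve. The nut is a vertical cylinder 16 mm across and 14 mm tall, red mark on top; screwed fully down its underside is 108 mm and its centre 115 mm above the bench. It is threaded on the pin: it rises along the pin by 1.2 mm per radian of unscrewing, and goes down with it when that is pressed. Turning needs about 0.05 N m. 28 mm of bare stem below it; nothing within 80 mm beside it.
- blue_nut (a joint): angle of the blue-lidded pot's lock nut, rad: 0 = screwed fully down, growing as it is unscrewed (counter-clockwise seen from above), up to a stop at 4.4 (about 250 degrees). It stays where it is left. It starts at 0.
- blue_pin_top (a point): centre of the top face of the blue-lidded pot's steel valve pin: a vertical pin with a flat head 9 mm across; its top is 138 mm above the bench when up, 16 mm above the top of the screwed-down nut and 11 mm above the top of the fully unscrewed nut.
- blue_pin (a joint): how far the blue-lidded pot's valve pin is pressed down, m: 0 = up. It springs back up by itself. Pressing takes about 2 N at first plus 0.7 N per mm. The nut limits it: the pin goes down only until the nut's underside meets the stem, so the stroke is 1.2 mm per radian that the nut is unscrewed (5.3 mm with the nut fully unscrewed), and none with the nut screwed down.
- tray: white open plastic tray, 160 x 120 x 30 mm, loose on the bench; origin at the centre of its underside; a bystander, to be left where it is
- cup_a: white plastic sample-cup ring, 40 mm across, 25 mm tall, loose on the bench; origin at the centre of its underside; a bystander, to be left where it is
- cup_b: clear plastic sample-cup ring, 40 mm across, 25 mm tall, loose on the bench; origin at the centre of its underside; a bystander, to be left where it is
- jar: amber jar with black cap, 60 mm across, 75 mm tall, loose on the bench; origin at the centre of its underside; a bystander, to be left where it is
- standard: copper reference disc, 40 mm across, 12 mm thick, loose on the bench; origin at the centre of its underside; a bystander, to be left where it is
- scoop: steel spoon-shaped scoop about 170 mm long, lying flat, loose on the bench; origin at the centre of its underside; a bystander, to be left where it is
There are look-alikes about, which are no part of the job. What is shaped like the green_pot but brown or purple is not meant.

How it is judged:
By the outcome, as a careful person would: the job done as asked, in the order asked, and still so for the second after the job is handed in, with the robot touching nothing.
It also fails if it takes over 69 s, if anything falls off the work surface, if the arm or the gripper's body presses on something with over 40 N, if the wrist force passes 120 N, or if a joint passes its speed limit or range.

## Working session

There is one attempt and no reset: what is moved stays moved. The work goes in short steps, Python scripts to look and compute and a tool call to move; the robot and the scene stay as the last step left them, time stands still between calls to the robot, and variables do not carry over. Pictures are saved under pics/ and viewed, and the job is handed in when it is done.

Besides the shell and the picture viewer there is one more tool, called after ">>>" by a JSON object that holds its "method" and its "body". apply_moves: Moves the arm, as the interface text tells. Its arguments: {"type":"object","properties":{"increments":{"type":"array","items":{"type":"object","properties":{"grip":{"type":"number"},"linear":{"type":"array","items":{"type":"number"}},"turn":{"type":"array","items":{"type":"number"}}}}},"grip_force":{"type":"number"}},"required":["increments"]}

```bash
mkdir -p pics; python3 - <<'E'
from cell import *
import cv2
s=observe(); print(s)
for n in("scene","side","wrist"):
    cv2.imwrite(f"pics/{n}0.png",read_camera(n)[:,:,::-1]); print(n,camera_params(n))
E
```

```text
{'time': 0.0, 'qpos': array([ 1.01902014e+00,  3.42731259e-01,  1.52503256e+00,  2.32888258e-05,
        1.27541068e+00, -1.46030877e-01]), 'qvel': array([-1.40654741e-03,  1.50047346e-03,  1.77455464e-05,  4.71045932e-04,
       -6.16048436e-04,  1.96714318e-03]), 'joint_efforts': array([ 3.78257323e-05, -4.31245029e+01, -2.44221461e+01,  7.17735942e-02,
        5.60407480e-02, -1.08515278e-04]), 'tool_pos': array([0.20698604, 0.48202023, 0.22603512]), 'tool_rot': array([-3.14134044e+00,  1.56177015e-03,  1.16504442e+00]), 'contact_force': array([-0.53640942, -0.5514788 ,  0.74216945]), 'torque': array([ 0.02061791,  0.00753821, -0.02849389]), 'opening': 0.09181398811457318}
scene {'camera_matrix': array([[420.97779696,   0.        , 258.93132446],
       [  0.        , 420.97779696, 191.52595336],
       [  0.        ,   0.        ,   1.        ]]), 'world_to_cam': array([[ 0.89580191,  0.44436768, -0.00873531, -0.50511106],
       [-0.34610741,  0.70977951,  0.61353298,  0.15291259],
       [ 0.27883437, -0.54658066,  0.78962078, -1.48387163],
       [ 0.        ,  0.        ,  0.
[... 394 characters left out ...]
   [-4.25778972e-01, -6.47648215e-01,  6.31873450e-01,
        -8.02067181e-01],
       [ 0.00000000e+00,  0.00000000e+00,  0.00000000e+00,
         1.00000000e+00]])}
wrist {'camera_matrix': array([[292.94709559,   0.        , 256.62883083],
       [  0.        , 292.94709559, 193.14882306],
       [  0.        ,   0.        ,   1.        ]]), 'hand_eye': array([[ 9.99999146e-01,  1.24701679e-03, -3.90312584e-04,
         1.64932064e-03],
       [ 1.06865184e-03, -9.52391345e-01, -3.04876344e-01,
        -8.19934927e-02],
       [-7.51916247e-04,  3.04875666e-01, -9.52391864e-01,
        -1.57402347e-01],
       [ 0.00000000e+00,  0.00000000e+00,  0.00000000e+00,
         1.00000000e+00]])}
```

View pics/scene0.png

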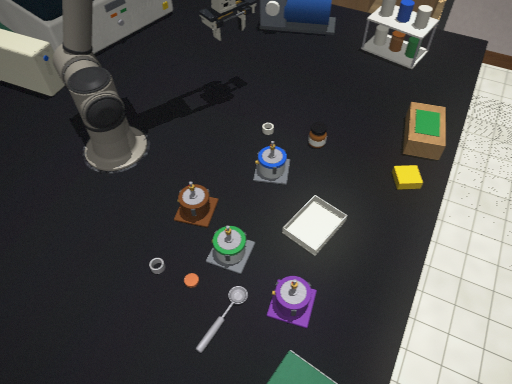

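View pics/side0.png

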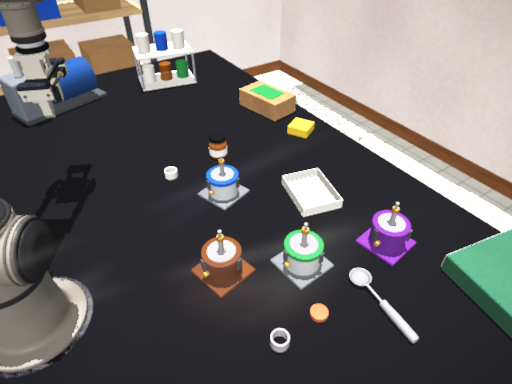

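View pics/wrist0.png

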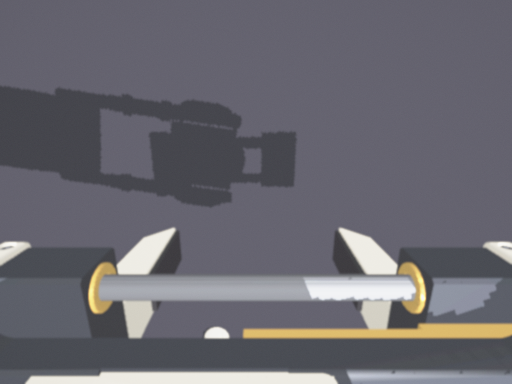

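Candidates in the scene view are brown (194,203), blue (272,163), purple (293,297) and green (229,245). Green is the one with the green lid ring and grey plate. I'll confirm it in enlarged crops.

```bash
python3 - <<'E'
import cv2,numpy as np
a=cv2.imread("pics/scene0.png")[205:275,195:265]; b=cv2.imread("pics/side0.png")[215:285,268:338]
f=lambda i:cv2.resize(i,(400,400),interpolation=cv2.INTER_CUBIC)
cv2.imwrite("pics/crop0.png",np.hstack([f(a),f(b)]))
E
```

```text
(no output)
```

View pics/crop0.png

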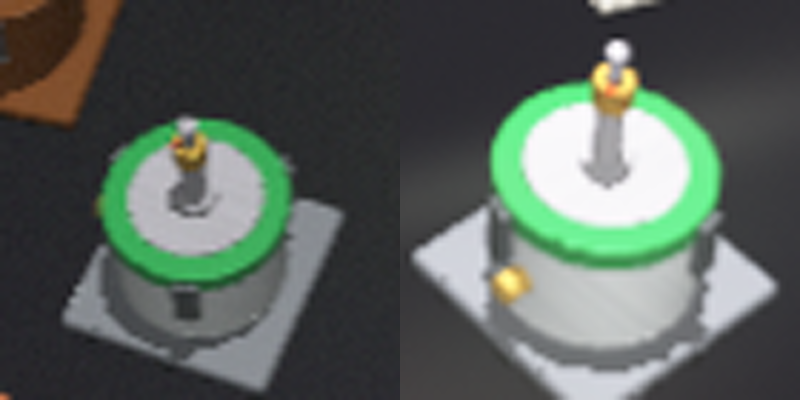

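The green-lidded pot on its grey plate is confirmed. The nut is at scene ≈(228,231.5) and side ≈(305.6,230.4), and the red mark is visible.

```bash
cat > h.py <<'E'
import numpy as np
from cell import *
from scipy.optimize import least_squares
from scipy.spatial.transform import Rotation as R
def proj(n,X,s=None):
    p=camera_params(n);K=p["camera_matrix"]
    if n=="wrist":
        T=np.eye(4);T[:3,:3]=R.from_euler('xyz',s["tool_rot"]).as_matrix();T[:3,3]=s["tool_pos"]
        W=np.linalg.inv(T@p["hand_eye"])
    else: W=p["world_to_cam"]
    c=W@np.append(X,1); c=np.array([c[0],-c[1],-c[2]]); u=K@c; return u[:2]/u[2]
def fit(obs,z=None):
    f=lambda v: np.concatenate([proj(n,np.array([v[0],v[1],z if z is not None else v[2]]),s)-uv for n,uv,s in obs])
    r=least_squares(f,[.5,.0] if z is not None else [.5,0,.1]); return r.x,r.fun
E
python3 - <<'E'
from h import *
k=70/400
S=lambda x,y:(195+x*k-.5,205+y*k-.5); D=lambda x,y:(268+(x-400)*k-.5,215+y*k-.5)
for nm,a,b,z in [("nut",S(189,152),D(615,88),.115),("pin",S(187,126),D(617,48),.138),("lid",S(197.5,203),D(606,172),.074)]:
    o=[("scene",a,None),("side",b,None)]
    print(nm,fit(o),fit(o,z),fit(o[:1],z)[0],fit(o[1:],z)[0])
E
```

```text
nut (array([ 0.56548425, -0.19018829,  0.11712345]), array([ 0.02373704, -0.09863553,  0.05054444,  0.06643566])) (array([ 0.56585052, -0.18912376]), array([ 0.38828693,  0.07682917, -0.19601604,  0.38418867])) [ 0.56479356 -0.18936938] [ 0.56696624 -0.18843272]
pin (array([ 0.56539883, -0.18900894,  0.1379039 ]), array([ 0.03155852, -0.13629382,  0.06962289,  0.09171833])) (array([ 0.56538191, -0.18905793]), array([ 0.0145009 , -0.14458153,  0.08113421,  0.07653357])) [ 0.56556854 -0.18947321] [ 0.56538349 -0.18877406]
lid (array([ 0.56580046, -0.18942645,  0.06876394]), array([-0.05455525,  0.21098763, -0.10891947, -0.14253447])) (array([ 0.56493615, -0.19196121]), array([-0.89491546, -0.18780599,  0.46041684, -0.84668586])) [ 0.56745003 -0.19140218] [ 0.5624291  -0.19341101]
```

>>> {"method": "apply_moves", "body": {"increments": [{"grip": 0.5,"linear": [12,-22,0],"turn": [0,0,-1.2]},{"grip": 0.5,"linear": [24,-45,0],"turn": [0,0,-2.4]},{"grip": 0.5,"linear": [36,-67,0],"turn": [0,0,-3.6]},{"grip": 0.5,"linear": [48,-90,0],"turn": [0,0,-4.8]},{"grip": 0.5,"linear": [60,-112,0],"turn": [0,0,-6]},{"grip": 0.5,"linear": [72,-134,0],"turn": [0,0,-7.2]},{"grip": 0.5,"linear": [84,-157,0],"turn": [0,0,-8.4]},{"grip": 0.5,"linear": [96,-180,0],"turn": [0,0,-9.6]},{"grip": 0.5,"linear": [108,-202,0],"turn": [0,0,-10.8]},{"grip": 0.5,"linear": [120,-224,0],"turn": [0,0,-12]}]}}

```text
time: 1.15
tool_pos: [0.3274, 0.2574, 0.2266]
tool_rot: [3.141, 0.0, -0.097]
contact_force: [0.2, 0.1, 0.6]
opening: 0.0463
```

>>> {"method": "apply_moves", "body": {"increments": [{"grip": 0.5,"linear": [12,-22,0],"turn": [0,0,-1.2]},{"grip": 0.5,"linear": [24,-45,0],"turn": [0,0,-2.4]},{"grip": 0.5,"linear": [36,-67,0],"turn": [0,0,-3.6]},{"grip": 0.5,"linear": [48,-90,0],"turn": [0,0,-4.8]},{"grip": 0.5,"linear": [60,-112,0],"turn": [0,0,-6]},{"grip": 0.5,"linear": [72,-134,0],"turn": [0,0,-7.2]},{"grip": 0.5,"linear": [84,-157,0],"turn": [0,0,-8.4]},{"grip": 0.5,"linear": [96,-180,0],"turn": [0,0,-9.6]},{"grip": 0.5,"linear": [108,-202,0],"turn": [0,0,-10.8]},{"grip": 0.5,"linear": [120,-224,0],"turn": [0,0,-12]}]}}

```text
time: 2.15
tool_pos: [0.4474, 0.0334, 0.2266]
tool_rot: [3.141, 0.0, -1.354]
contact_force: [-0.1, -0.1, 0.5]
opening: 0.0459
```

```bash
python3 - <<'E'
from h import *
import cv2
s=observe(); print(s)
im=read_camera("wrist"); cv2.imwrite("pics/w1.png",im[:,:,::-1])
print(proj("wrist",[.5655,-.1895,.138],s),proj("wrist",[.5655,-.1895,.116],s))
E
```

```text
{'time': 2.15, 'qpos': array([-9.65557862e-02,  2.02425156e-01,  1.71915231e+00, -2.85409671e-05,
        1.22044051e+00,  1.25706713e+00]), 'qvel': array([-4.78695612e-01,  1.82660077e-01, -2.38024458e-01,  4.26947574e-04,
        5.18717629e-02,  7.70441588e-01]), 'joint_efforts': array([ 2.05239594e+00, -3.63021398e+01, -2.29905635e+01, -1.35810510e-02,
       -6.98804576e-02, -1.05256096e+00]), 'tool_pos': array([0.44744435, 0.03341086, 0.22657251]), 'tool_rot': array([ 3.14117982e+00,  1.05764074e-04, -1.35361314e+00]), 'contact_force': array([-0.12817099, -0.11811057,  0.47108306]), 'torque': array([-0.05647614,  0.10307885,  0.00848936]), 'opening': 0.0459182321269676}
[555.38558636 121.57049526] [531.3529511  119.78499222]
```

View pics/w1.png

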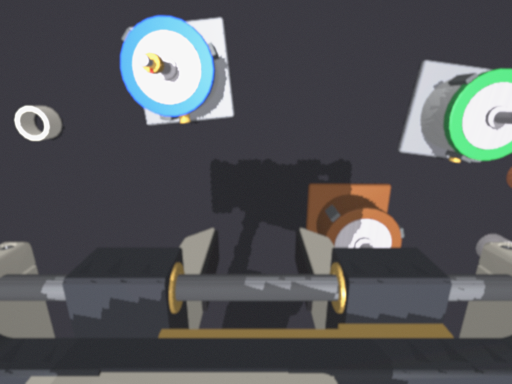

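>>> {"method": "apply_moves", "body": {"increments": [{"grip": 0.5,"linear": [12,-22,0],"turn": [0,0,-1.2]},{"grip": 0.5,"linear": [24,-45,0],"turn": [0,0,-2.4]},{"grip": 0.5,"linear": [36,-67,0],"turn": [0,0,-3.6]},{"grip": 0.5,"linear": [48,-90,0],"turn": [0,0,-4.8]},{"grip": 0.5,"linear": [60,-112,0],"turn": [0,0,-6]},{"grip": 0.5,"linear": [72,-134,0],"turn": [0,0,-7.2]},{"grip": 0.5,"linear": [84,-157,0],"turn": [0,0,-8.4]},{"grip": 0.5,"linear": [96,-180,0],"turn": [0,0,-9.6]},{"grip": 0.5,"linear": [108,-202,0],"turn": [0,0,-10.8]},{"grip": 0.5,"linear": [118,-223,0],"turn": [0,0,-11.6]}]}}

```text
time: 3.2
tool_pos: [0.5656, -0.1894, 0.2263]
tool_rot: [3.141, -0.0, -2.567]
contact_force: [0.6, -0.6, -0.2]
opening: 0.0457
```

>>> {"method": "apply_moves", "body": {"increments": [{"grip": 0.5,"linear": [0,0,0],"turn": [0,0,0]},{"grip": 0.5,"linear": [0,0,0],"turn": [0,0,0]}]}}

```text
time: 3.4
tool_pos: [0.5649, -0.1884, 0.2261]
tool_rot: [3.14, -0.001, -2.562]
contact_force: [0.6, -0.5, 0.6]
opening: 0.0459
```

```bash
python3 - <<'E'
from h import *
import cv2
s=observe(); print(s["tool_pos"],s["tool_rot"],s["qpos"],s["contact_force"],s["torque"])
im=read_camera("wrist"); 
u=proj("wrist",[.5655,-.1895,.138],s);print(u,proj("wrist",[.5655,-.1895,.116],s))
x,y=(u-60).astype(int);x=max(x,0);y=max(y,0);print(x,y)
cv2.imwrite("pics/w2.png",cv2.resize(im[y:y+100,x:x+120,::-1],(720,600),interpolation=cv2.INTER_CUBIC))
cv2.imwrite("pics/w2f.png",im[:,:,::-1])
E
```

```text
[ 0.56488789 -0.18842617  0.22607135] [ 3.14007754e+00 -6.33065324e-04 -2.56205371e+00] [-4.50738870e-01  4.74079474e-01  1.31922079e+00  2.42728926e-04
  1.34991729e+00  2.11126195e+00] [ 0.5537824  -0.52591495  0.59481683] [0.06654302 0.14537279 0.01138451]
[259.09122098 196.18008181] [258.9069195  188.88330578]
199 136
```

View pics/w2.png

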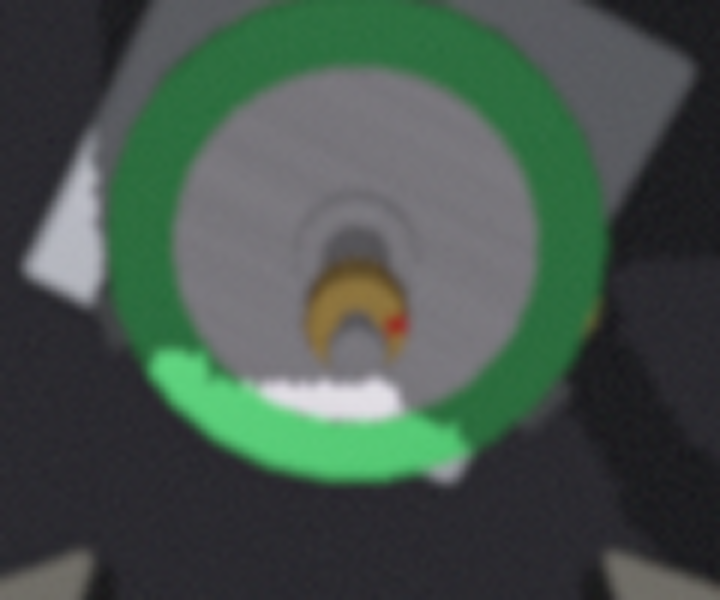

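View pics/w2f.png

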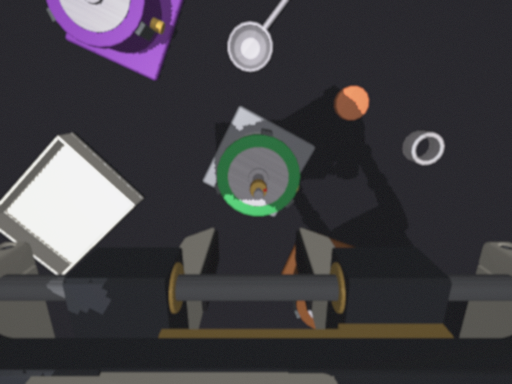

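```bash
python3 - <<'E'
from h import *
s=observe()
u=(258.3,192.3)
print(fit([("wrist",u,s)],.138), fit([("wrist",(258.4,188.7),s)],.1225), fit([("wrist",(199+356/6-.5,136+228/6-.5),s)],.0805))
k=70/400
o=[("scene",(195+187*k-.5,205+126*k-.5),None),("side",(268+217*k-.5,215+48*k-.5),None),("wrist",u,s)]
print(fit(o,.138))
T=R.from_euler('xyz',s["tool_rot"]).as_matrix();print(T)
E
```

```text
(array([ 0.56796108, -0.19157628]), array([ 0.00000000e+00, -5.68434189e-14])) (array([ 0.56703593, -0.19048565]), array([-5.68434189e-14, -8.52651283e-14])) (array([ 0.56958755, -0.19370279]), array([5.68434189e-14, 0.00000000e+00]))
(array([ 0.56741562, -0.1910461 ]), array([0.32252423, 0.70779371, 1.37942132, 0.25056597, 0.18744744,
       0.80287474]))
[[-8.36399807e-01 -5.48118739e-01 -1.10015923e-03]
 [-5.48119625e-01  8.36399580e-01  7.86915334e-04]
 [ 4.88849677e-04  1.26119470e-03 -9.99999085e-01]]
```

>>> {"method": "apply_moves", "body": {"increments": [{"grip": 0.5,"linear": [1.5,-2,-20],"turn": [0,0,0]},{"grip": 0.5,"linear": [1.5,-2,-40],"turn": [0,0,0]},{"grip": 0.5,"linear": [1.5,-2,-60],"turn": [0,0,0]},{"grip": 0.5,"linear": [1.5,-2,-80],"turn": [0,0,0]},{"grip": 0.5,"linear": [1.5,-2,-95],"turn": [0,0,0]},{"grip": 0.5,"linear": [1.5,-2,-110],"turn": [0,0,0]},{"grip": 0.5,"linear": [1.5,-2,-120],"turn": [0,0,0]},{"grip": 0.5,"linear": [1.5,-2,-127],"turn": [0,0,0]},{"grip": 0.5,"linear": [1.5,-2,-127],"turn": [0,0,0]},{"grip": 0.5,"linear": [1.5,-2,-127],"turn": [0,0,0]}]}}

```text
time: 4.45
tool_pos: [0.567, -0.1905, 0.1003]
tool_rot: [-3.141, 0.0, -2.563]
contact_force: [1.3, -0.1, -0.2]
opening: 0.0462
```

```bash
python3 - <<'E'
from h import *
import cv2
s=observe(); print(s["tool_pos"],s["tool_rot"],s["contact_force"],s["torque"])
im=read_camera("wrist"); cv2.imwrite("pics/w3.png",im[:,:,::-1])
im=read_camera("side"); cv2.imwrite("pics/s3.png",cv2.resize(im[180:280,240:360,::-1],(720,600),interpolation=cv2.INTER_CUBIC))
T=R.from_euler('xyz',s["tool_rot"]).as_matrix()
print([proj("wrist",s["tool_pos"]+T@np.array([x,0,-.04]),s) for x in(-.01,0,.01)])
E
```

```text
[ 0.5670036  -0.19054276  0.1002852 ] [-3.14094451e+00  3.20384527e-04 -2.56257648e+00] [ 1.2958917  -0.10886083 -0.23962921] [0.01621039 0.12738295 0.02292786]
[array([239.68842198, 285.1907519 ]), array([261.05698191, 285.17940254]), array([282.42845197, 285.16805163])]
```

View pics/w3.png

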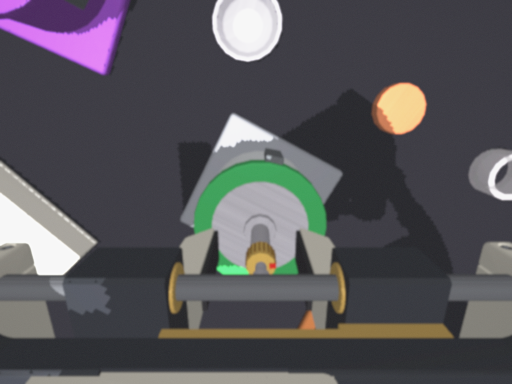

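View pics/s3.png

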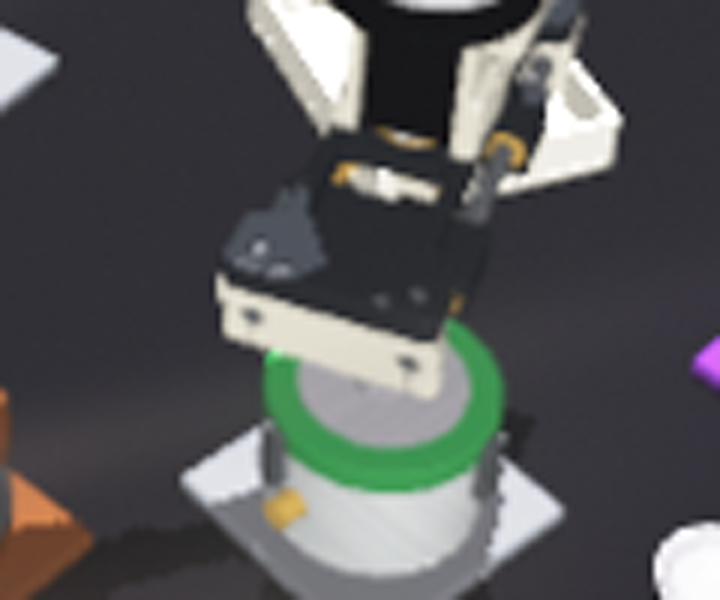

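>>> {"method": "apply_moves", "body": {"grip_force": 12, "increments": [{"grip": 0.3,"linear": [0,0,-2],"turn": [0,0,0]},{"grip": 0.22,"linear": [0,0,-2],"turn": [0,0,0]},{"grip": 0.1,"linear": [0,0,-2],"turn": [0,0,0]},{"grip": 0.1,"linear": [0,0,-2],"turn": [0,0,0]},{"grip": 0.1,"linear": [0,0,-2],"turn": [0,0,0]},{"grip": 0.1,"linear": [0,0,-2],"turn": [0,0,0]}]}}

```text
time: 5.15
tool_pos: [0.5654, -0.1915, 0.0976]
tool_rot: [3.141, -0.003, -2.563]
contact_force: [-5.8, -4.5, 1.8]
opening: 0.0155
```

```bash
python3 - <<'E'
from h import *
import cv2
s=observe(); print(s["tool_pos"],s["tool_rot"],s["contact_force"],s["torque"],s["opening"])
T=R.from_euler('xyz',s["tool_rot"]).as_matrix();print("tool frame F",T.T@s["contact_force"])
im=read_camera("wrist"); cv2.imwrite("pics/w4.png",cv2.resize(im[200:300,200:320,::-1],(720,600),interpolation=cv2.INTER_CUBIC))
E
```

```text
[ 0.56537314 -0.19149584  0.09762399] [ 3.14082955e+00 -3.03291165e-03 -2.56297159e+00] [-5.7549818 -4.5039425  1.8183884] [-0.50314293  0.98685461  0.02689062] 0.015534960768830926
tool frame F [ 7.28672422 -0.62218192 -1.79677202]
```

View pics/w4.png

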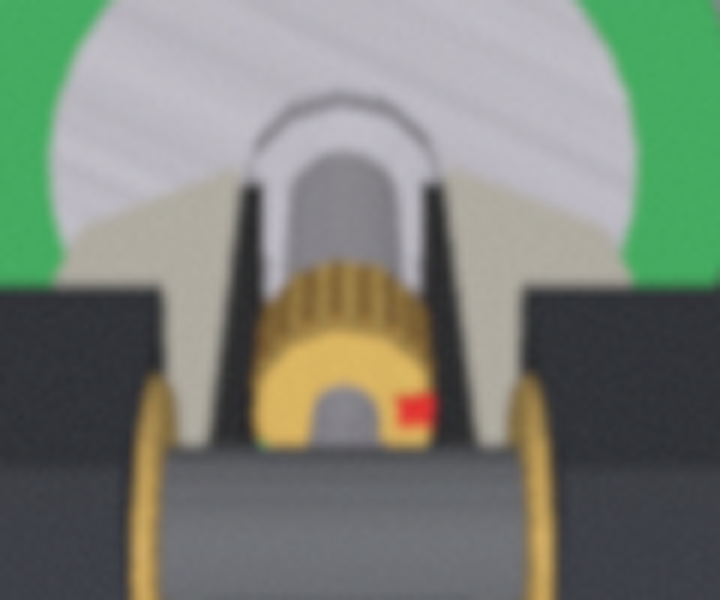

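```bash
python3 - <<'E'
from h import *
s=observe(); T=R.from_euler('xyz',s["tool_rot"]).as_matrix()
c=s["tool_pos"]
for e in (-.004,-.002,0,.002,.004):
  r=[]
  for z in(.1225,.109):
    p=c+T@np.array([0,-.008+e,0]); p[2]=z
    r.append((proj("wrist",p,s)-[200,200])*6+3)
  print(e,r)
E
```

```text
-0.004 [array([368.27705617, 283.27887911]), array([365.89115052, 212.39703521])]
-0.002 [array([368.19715636, 304.49680386]), array([365.82666753, 232.19335986])]
0 [array([368.11791253, 325.54052928]), array([365.76267193, 251.84005666])]
0.002 [array([368.03931664, 346.41219188]), array([365.69915821, 271.33881564])]
0.004 [array([367.96136076, 367.11389335]), array([365.63612095, 290.69130145])]
```

>>> {"method": "apply_moves", "body": {"grip_force": 15, "increments": [{"grip": 0.1,"linear": [-2.3,-0.1,0],"turn": [0,0,0]},{"grip": 0.1,"linear": [-2.3,-0.1,0],"turn": [0,0,0]},{"grip": 0.1,"linear": [-2.3,-0.1,0.2],"turn": [0,0,1.4]},{"grip": 0.1,"linear": [-2.3,-0.1,0.4],"turn": [0,0,2.8]},{"grip": 0.1,"linear": [-2.3,-0.1,0.5],"turn": [0,0,4.2]},{"grip": 0.1,"linear": [-2.3,-0.1,0.7],"turn": [0,0,5.6]},{"grip": 0.1,"linear": [-2.3,-0.1,0.9],"turn": [0,0,7]},{"grip": 0.1,"linear": [-2.3,-0.1,0.9],"turn": [0,0,7]}]}}

```text
time: 6.0
tool_pos: [0.5655, -0.1911, 0.0989]
tool_rot: [-3.139, -0.0, -1.828]
contact_force: [4.5, -2.7, -1.4]
opening: 0.0153
```

```bash
cat > st.py <<'E'
from h import *
import cv2,sys
s=observe(); print(s["time"],s["tool_pos"],s["tool_rot"],s["contact_force"],s["torque"],s["opening"],s["qpos"][5])
T=R.from_euler('xyz',s["tool_rot"]).as_matrix();print("tool frame F",T.T@s["contact_force"],"axes",T[:2,0],T[:2,1])
im=read_camera("wrist"); cv2.imwrite(f"pics/{sys.argv[1]}.png",cv2.resize(im[200:300,200:320,::-1],(720,600),interpolation=cv2.INTER_CUBIC))
E
python3 st.py w5
```

```text
6.0 [ 0.56552689 -0.19106138  0.09890323] [-3.13897285e+00 -3.88430150e-04 -1.82773850e+00] [ 4.4846957  -2.70230493 -1.40171494] [-0.46696782 -0.48139414  0.0264625 ] 0.015342500471826502 1.373444975680514
tool frame F [ 1.47337774 -5.02050057  1.4154449 ] axes [-0.25412429 -0.96717149] [-0.96716851  0.25412245]
```

View pics/w5.png

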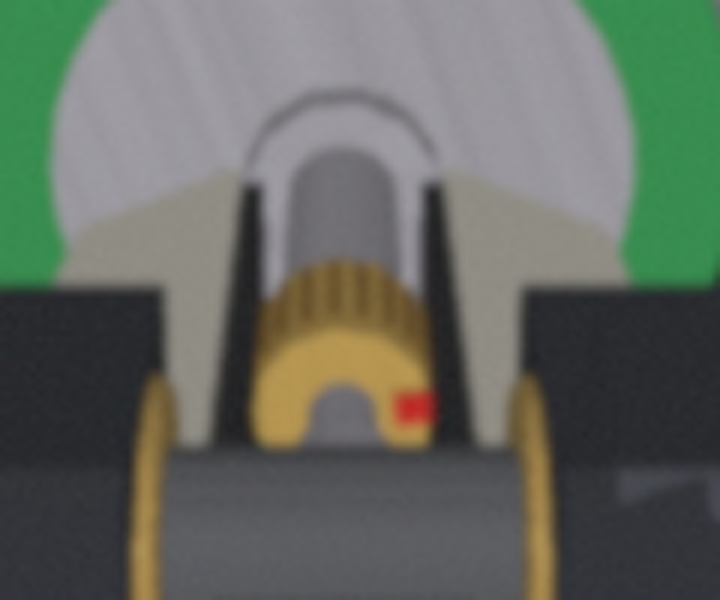

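>>> {"method": "apply_moves", "body": {"increments": [{"grip": 0.1,"linear": [1.0,-0.6,0.2],"turn": [0,0,1.4]},{"grip": 0.1,"linear": [1.0,-0.6,0.4],"turn": [0,0,2.8]},{"grip": 0.1,"linear": [1.0,-0.6,0.5],"turn": [0,0,4.2]},{"grip": 0.1,"linear": [1.0,-0.6,0.7],"turn": [0,0,5.6]},{"grip": 0.1,"linear": [1.0,-0.6,0.9],"turn": [0,0,7]},{"grip": 0.1,"linear": [1.0,-0.6,1.1],"turn": [0,0,8.4]},{"grip": 0.1,"linear": [1.0,-0.6,1.2],"turn": [0,0,9.8]},{"grip": 0.1,"linear": [1.0,-0.6,1.4],"turn": [0,0,11.2]},{"grip": 0.1,"linear": [1.0,-0.6,1.4],"turn": [0,0,11.2]}]}}

```text
time: 6.95
tool_pos: [0.5653, -0.1904, 0.1]
tool_rot: [-3.141, 0.001, -0.658]
contact_force: [1.4, 2.8, 1.3]
opening: 0.0153
```

```bash
python3 st.py w6
```

```text
6.95 [ 0.56529415 -0.19035106  0.10004372] [-3.14085467e+00  1.18666303e-03 -6.57575821e-01] [1.42497609 2.84162409 1.25495835] [ 0.38276781 -0.03219401 -0.01387061] 0.015310031026110033 0.20328418117985828
tool frame F [-0.61045465 -3.12094797 -1.25193197] axes [ 0.79147566 -0.61119954] [-0.6112005  -0.79147546]
```

View pics/w6.png

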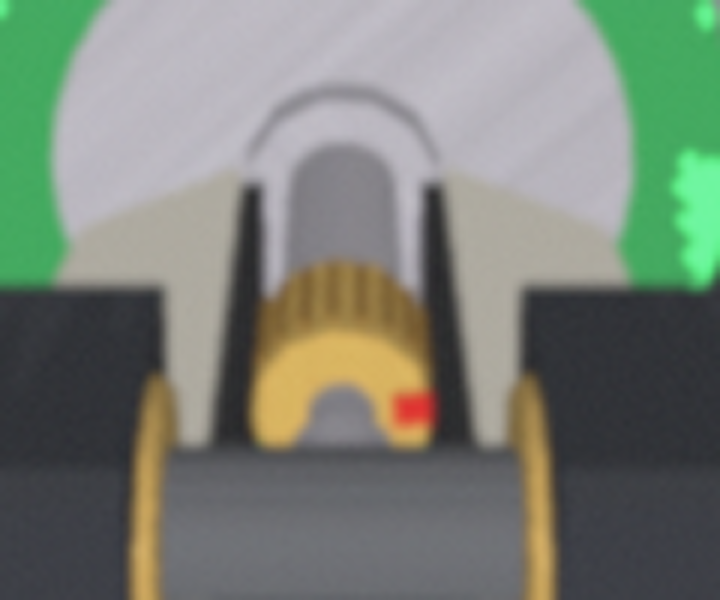

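>>> {"method": "apply_moves", "body": {"increments": [{"grip": 0.1,"linear": [0.3,0.6,0.2],"turn": [0,0,1.4]},{"grip": 0.1,"linear": [0.3,0.6,0.4],"turn": [0,0,2.8]},{"grip": 0.1,"linear": [0.3,0.6,0.5],"turn": [0,0,4.2]},{"grip": 0.1,"linear": [0.3,0.6,0.7],"turn": [0,0,5.6]},{"grip": 0.1,"linear": [0.3,0.6,0.9],"turn": [0,0,7]},{"grip": 0.1,"linear": [0.3,0.6,1.1],"turn": [0,0,8.4]},{"grip": 0.1,"linear": [0.3,0.6,1.2],"turn": [0,0,9.8]},{"grip": 0.1,"linear": [0.3,0.6,1.4],"turn": [0,0,11.2]},{"grip": 0.1,"linear": [0.3,0.6,1.6],"turn": [0,0,12.6]},{"grip": 0.1,"linear": [0.3,0.6,1.6],"turn": [0,0,12.6]}]}}

```text
time: 8.0
tool_pos: [0.5645, -0.1903, 0.1014]
tool_rot: [-3.139, 0.002, 0.659]
contact_force: [-4.1, 0.6, 2.4]
opening: 0.0153
```

```bash
python3 st.py w7
```

```text
8.0 [ 0.5644695  -0.19032501  0.10135683] [-3.13901729e+00  1.65655238e-03  6.59312618e-01] [-4.0970084   0.63199354  2.36464222] [ 0.12969203  0.73615434 -0.00202182] 0.015297091409862114 -1.112745037692078
tool frame F [-2.85510134 -3.01532338 -2.3521581 ] axes [0.79041241 0.61257284] [ 0.61256828 -0.79041348]
```

View pics/w7.png

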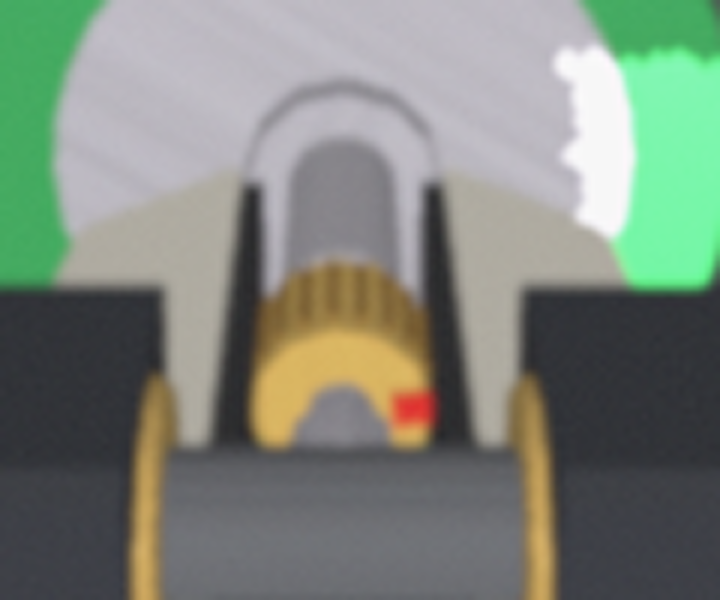

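>>> {"method": "apply_moves", "body": {"increments": [{"grip": 0.1,"linear": [-0.8,0.1,0.1],"turn": [0,0,1]},{"grip": 0.1,"linear": [-0.8,0.1,0.2],"turn": [0,0,2]},{"grip": 0.1,"linear": [-0.8,0.1,0.4],"turn": [0,0,3]},{"grip": 0.1,"linear": [-0.8,0.1,0.5],"turn": [0,0,4]},{"grip": 0.1,"linear": [-0.8,0.1,0.6],"turn": [0,0,5]},{"grip": 0.1,"linear": [-0.8,0.1,0.7],"turn": [0,0,6]},{"grip": 0.1,"linear": [-0.8,0.1,0.8],"turn": [0,0,7]},{"grip": 0.1,"linear": [-0.8,0.1,1.0],"turn": [0,0,8]},{"grip": 0.1,"linear": [-0.8,0.1,1.0],"turn": [0,0,8]}]}}

```text
time: 8.95
tool_pos: [0.565, -0.1909, 0.1025]
tool_rot: [3.141, 0.0, 1.495]
contact_force: [-1.2, -1.1, -0.1]
opening: 0.0155
```

```bash
python3 st.py w8
```

```text
8.95 [ 0.56500607 -0.19092699  0.10249576] [3.14141291e+00 2.94525614e-04 1.49524242e+00] [-1.1774245  -1.12150403 -0.141512  ] [-0.1079819   0.10939091 -0.04579025] 0.01550766867036051 -1.9493467152948847
tool frame F [-1.20713724 -1.08943756  0.14167172] axes [0.07548204 0.99714712] [ 0.99714715 -0.07548199]
```

View pics/w8.png

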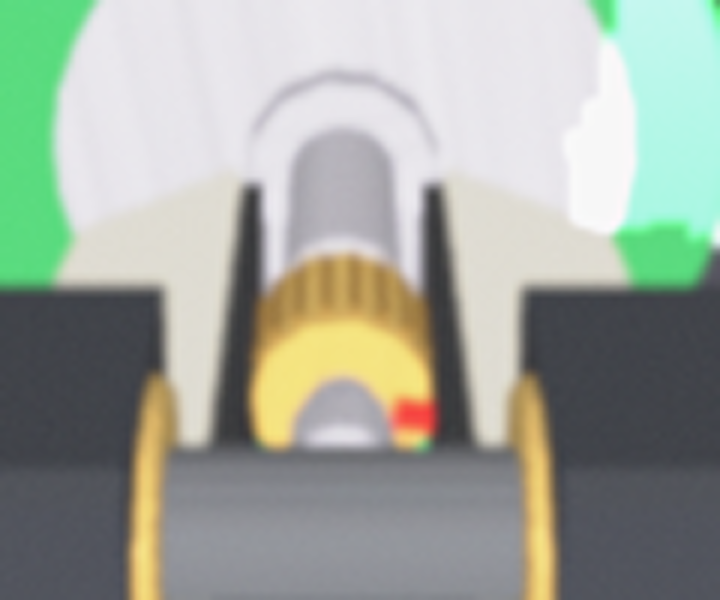

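>>> {"method": "apply_moves", "body": {"grip_force": 20, "increments": [{"grip": 0.1,"linear": [0,0,0],"turn": [0,0,0]},{"grip": 0.1,"linear": [0,0,0],"turn": [0,0,1]},{"grip": 0.1,"linear": [0,0,0],"turn": [0,0,2]},{"grip": 0.1,"linear": [0,0,0],"turn": [0,0,3]},{"grip": 0.1,"linear": [0,0,0],"turn": [0,0,4]},{"grip": 0.1,"linear": [0,0,0],"turn": [0,0,4]}]}}

```text
time: 9.6
tool_pos: [0.5652, -0.1907, 0.1026]
tool_rot: [3.141, 0.0, 1.916]
contact_force: [0.2, -1.1, -2.6]
opening: 0.0152
```

```bash
python3 st.py w9
```

```text
9.6 [ 0.56523824 -0.19071484  0.10258386] [3.14099250e+00 2.72599482e-04 1.91643928e+00] [ 0.17236257 -1.07994138 -2.62458459] [-0.14520855 -0.10935591 -0.1042251 ] 0.015217944925274368 -2.3705355282393774
tool frame F [-1.07375251 -0.20529255  2.62475466] axes [-0.33880166  0.94085778] [0.94085759 0.33880176]
```

View pics/w9.png

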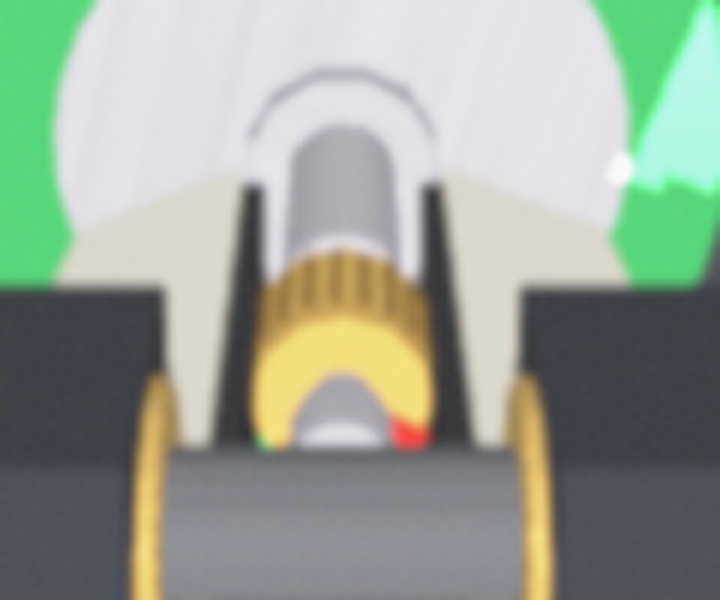

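>>> {"method": "apply_moves", "body": {"increments": [{"grip": 0.4,"linear": [0,0,0],"turn": [0,0,0]},{"grip": 0.4,"linear": [0,0,0],"turn": [0,0,0]},{"grip": 0.4,"linear": [0,0,0],"turn": [0,0,0]},{"grip": 0.4,"linear": [0,0,10],"turn": [0,0,0]},{"grip": 0.4,"linear": [0,0,25],"turn": [0,0,0]},{"grip": 0.4,"linear": [0,0,45],"turn": [0,0,0]},{"grip": 0.4,"linear": [0,0,65],"turn": [0,0,0]},{"grip": 0.4,"linear": [0,0,85],"turn": [0,0,0]},{"grip": 0.4,"linear": [0,0,85],"turn": [0,0,0]},{"grip": 0.4,"linear": [0,0,85],"turn": [0,0,0]}]}}

```text
time: 10.65
tool_pos: [0.565, -0.1906, 0.188]
tool_rot: [3.141, 0.001, 1.919]
contact_force: [0.2, -0.8, 0.2]
opening: 0.0372
```

```bash
python3 st.py w10; python3 - <<'E'
from h import *
import cv2
im=read_camera("wrist");cv2.imwrite("pics/w10.png",cv2.resize(im[130:250,190:334,::-1],(720,600),interpolation=cv2.INTER_CUBIC))
E
```

```text
10.65 [ 0.56496462 -0.19057917  0.18799833] [3.14090237e+00 5.33524750e-04 1.91871663e+00] [ 0.24263363 -0.83238002  0.17225081] [ 0.01967732  0.00345908 -0.01729218] 0.03720152067316956 -2.3726559848037696
tool frame F [-0.8653231  -0.05557999 -0.17182757] axes [-0.34094341  0.94008367] [0.94008345 0.34094372]
```

View pics/w10.png

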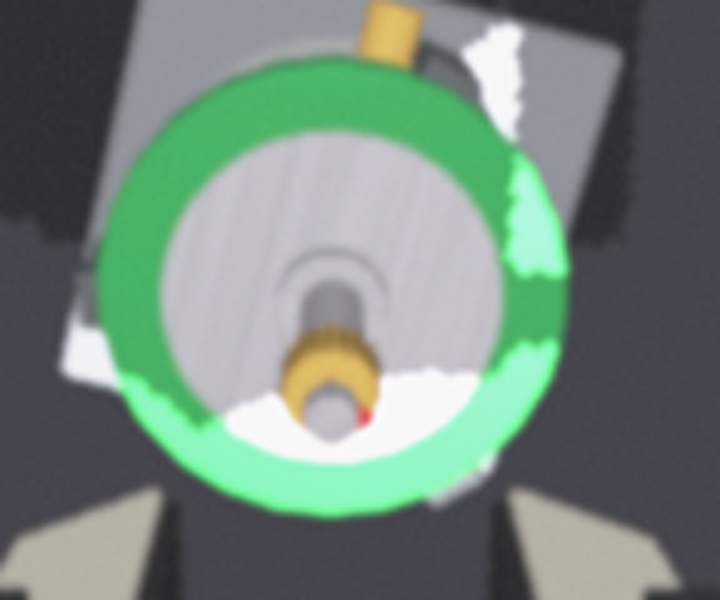

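```bash
python3 - <<'E'
from h import *
s2=observe()
s1=dict(tool_pos=np.array([0.56488789,-0.18842617,0.22607135]),tool_rot=np.array([3.14007754,-6.33065324e-04,-2.56205371]))
def ang(s,mark,pin,zt):
    m=fit([("wrist",mark,s)],zt)[0]; c=fit([("wrist",pin,s)],.138)[0]; d=m-c; print(m,c,np.hypot(*d)); return np.arctan2(d[1],d[0])
a=ang(s1,(199+397/6-.5,136+325/6-.5),(258.3,192.3),.1224)
b=ang(s2,(190+365/5-.5,130+416/5-.5),(190+331/5-.5,130+409/5-.5),.1273)
print(a,b,(b-a)%(2*np.pi))
E
```

```text
[ 0.55842163 -0.19343255] [ 0.56479595 -0.19214112] 0.006503821928709034
[ 0.56692619 -0.18376832] [ 0.56371892 -0.19065199] 0.007594180526048164
-2.9416989752534883 1.134778138397356 4.076477113650844
```

>>> {"method": "apply_moves", "body": {"increments": [{"grip": 0,"linear": [0,0,0],"turn": [0,0,0]},{"grip": 0,"linear": [0,0,0],"turn": [0,0,0]},{"grip": 0,"linear": [0,0,0],"turn": [0,0,0]},{"grip": 0,"linear": [0,0,-15],"turn": [0,0,0]},{"grip": 0,"linear": [0,0,-30],"turn": [0,0,0]},{"grip": 0,"linear": [0,0,-40],"turn": [0,0,0]},{"grip": 0,"linear": [0,0,-45],"turn": [0,0,0]},{"grip": 0,"linear": [0,0,-47],"turn": [0,0,0]},{"grip": 0,"linear": [0,0,-47],"turn": [0,0,0]},{"grip": 0,"linear": [0,0,-47],"turn": [0,0,0]}]}}

```text
time: 11.75
tool_pos: [0.5653, -0.1908, 0.1412]
tool_rot: [3.141, 0.001, 1.919]
contact_force: [-0.6, -0.0, -0.1]
opening: 0.0007
```

```bash
python3 st.py w11; python3 - <<'E'
from h import *
import cv2
a=read_camera("scene")[205:265,195:265,::-1];b=read_camera("side")[200:260,270:340,::-1]
f=lambda i:cv2.resize(i,(400,343),interpolation=cv2.INTER_CUBIC)
cv2.imwrite("pics/x11.png",np.hstack([f(a),f(b)]))
E
```

```text
11.75 [ 0.56525951 -0.19076907  0.14124099] [3.14082680e+00 6.94628407e-04 1.91898726e+00] [-0.55622032 -0.00311347 -0.0552643 ] [-0.00881502  0.04404736  0.02755269] 0.0007213831142534872 -2.3729554812523417
tool frame F [ 0.18689289 -0.52394675  0.05473325] axes [-0.34119778  0.93999127] [0.93999104 0.34119826]
```

View pics/w11.png

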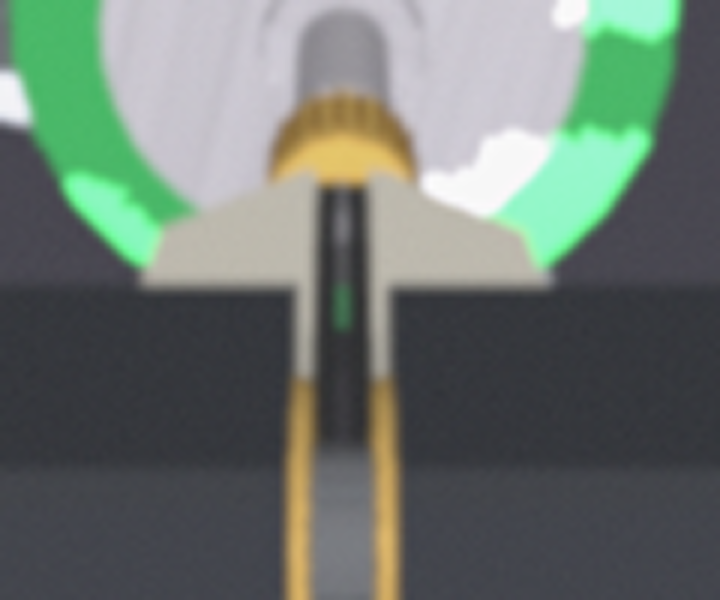

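View pics/x11.png

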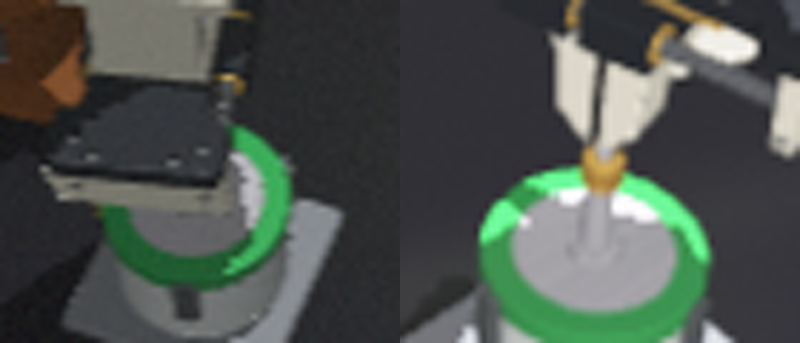

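>>> {"method": "apply_moves", "body": {"increments": [{"grip": 0,"linear": [0,0,-2],"turn": [0,0,0]},{"grip": 0,"linear": [0,0,-4],"turn": [0,0,0]},{"grip": 0,"linear": [0,0,-6],"turn": [0,0,0]},{"grip": 0,"linear": [0,0,-8],"turn": [0,0,0]},{"grip": 0,"linear": [0,0,-9],"turn": [0,0,0]},{"grip": 0,"linear": [0,0,-10],"turn": [0,0,0]},{"grip": 0,"linear": [0,0,-10],"turn": [0,0,0]},{"grip": 0,"linear": [0,0,-10],"turn": [0,0,0]}]}}

```text
time: 12.7
tool_pos: [0.5653, -0.1907, 0.1323]
tool_rot: [3.14, 0.001, 1.919]
contact_force: [-3.5, 1.3, 12.5]
opening: 0.0004
```

>>> {"method": "apply_moves", "body": {"increments": [{"grip": 0,"linear": [0,0,-1],"turn": [0,0,0]},{"grip": 0,"linear": [0,0,-1],"turn": [0,0,0]},{"grip": 0,"linear": [0,0,-1],"turn": [0,0,0]},{"grip": 0,"linear": [0,0,-1],"turn": [0,0,0]},{"grip": 0,"linear": [0,0,-1],"turn": [0,0,0]},{"grip": 0,"linear": [0,0,-1],"turn": [0,0,0]},{"grip": 0,"linear": [0,0,-1],"turn": [0,0,0]},{"grip": 0,"linear": [0,0,-1],"turn": [0,0,0]},{"grip": 0,"linear": [0,0,-1],"turn": [0,0,0]},{"grip": 0,"linear": [0,0,-1],"turn": [0,0,0]}]}}

```text
time: 13.7
tool_pos: [0.5653, -0.1908, 0.132]
tool_rot: [3.14, 0.002, 1.919]
contact_force: [-4.7, 2.0, 15.7]
opening: 0.0006
```

```bash
python3 - <<'E'
from h import *
import cv2
s=observe();print(s["time"],s["tool_pos"],s["contact_force"])
b=read_camera("side")[200:260,270:340,::-1]
cv2.imwrite("pics/x12.png",cv2.resize(b,(700,600),interpolation=cv2.INTER_CUBIC))
E
```

```text
13.7 [ 0.56534208 -0.1907836   0.13195581] [-4.7097949   2.00985092 15.71910687]
```

View pics/x12.png

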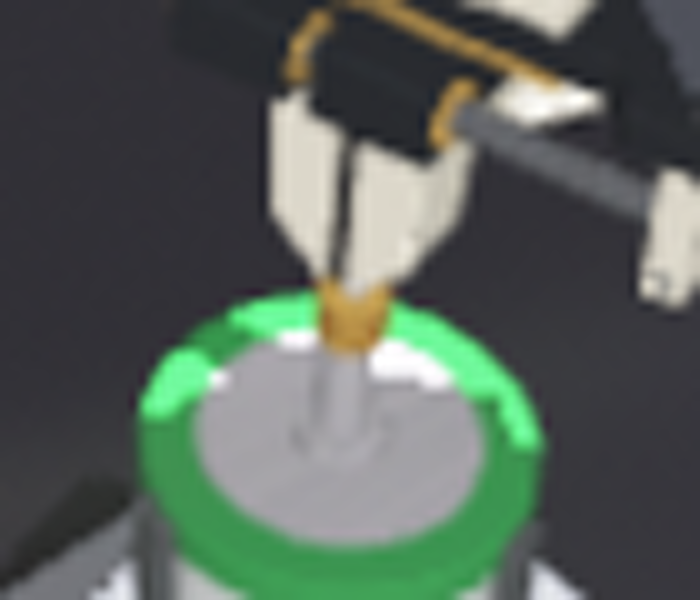

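>>> {"method": "apply_moves", "body": {"increments": [{"grip": 0,"linear": [0,0,0],"turn": [0,0,0]},{"grip": 0,"linear": [0,0,0],"turn": [0,0,0]},{"grip": 0,"linear": [0,0,0],"turn": [0,0,0]},{"grip": 0,"linear": [0,0,0],"turn": [0,0,0]},{"grip": 0,"linear": [0,0,0],"turn": [0,0,0]},{"grip": 0,"linear": [0,0,4],"turn": [0,0,0]},{"grip": 0,"linear": [0,0,12],"turn": [0,0,0]},{"grip": 0,"linear": [0,0,30],"turn": [0,0,0]},{"grip": 0,"linear": [0,0,60],"turn": [0,0,0]},{"grip": 0,"linear": [0,0,90],"turn": [0,0,0]}]}}

```text
time: 14.75
tool_pos: [0.5644, -0.1904, 0.2198]
tool_rot: [-3.14, -0.002, 1.919]
contact_force: [1.2, -0.4, 0.6]
opening: 0.0009
```

>>> {"method": "apply_moves", "body": {"increments": [{"grip": 0,"linear": [0,0,0],"turn": [0,0,0]},{"grip": 0,"linear": [-40,0,0],"turn": [0,0,0]},{"grip": 0,"linear": [-80,0,0],"turn": [0,0,0]},{"grip": 0,"linear": [-80,0,0],"turn": [0,0,0]},{"grip": 0,"linear": [-80,0,0],"turn": [0,0,0]}]}}

```text
time: 15.25
tool_pos: [0.4845, -0.1906, 0.2194]
tool_rot: [-3.142, -0.0, 1.918]
contact_force: [0.3, -0.2, -0.4]
opening: 0.0005
```

```bash
python3 - <<'E'
from h import *
import cv2
s=observe();print(s["time"],s["tool_pos"],s["contact_force"])
b=read_camera("side")[:,:,::-1];a=read_camera("scene")[:,:,::-1]
f=lambda i:cv2.resize(i,(400,343),interpolation=cv2.INTER_CUBIC)
cv2.imwrite("pics/x13.png",np.hstack([f(a[205:265,195:265]),f(b[205:265,270:340])]))
cv2.imwrite("pics/x14.png",np.hstack([cv2.resize(a,(400,300)),cv2.resize(b,(400,300))]))
E
```

```text
15.25 [ 0.48451279 -0.19062716  0.21941042] [ 0.25078721 -0.17462259 -0.42316385]
```

View pics/x13.png

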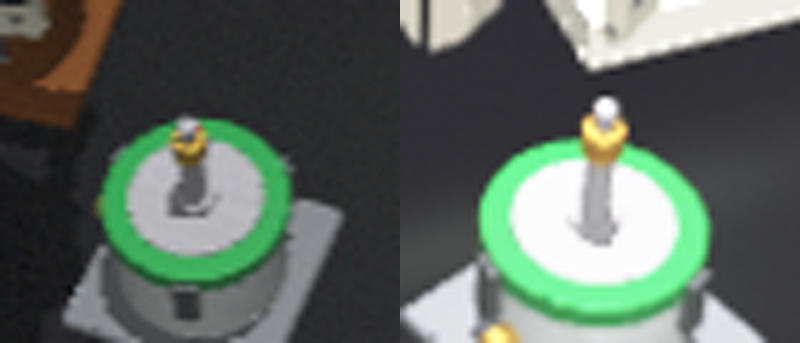

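View pics/x14.png

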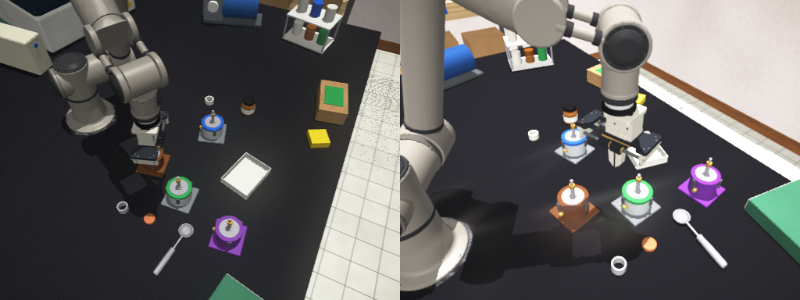

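```bash
python3 -c "
from cell import *
print(hand_in())"
```

```text
the job is handed in; nothing more can be done
None
```

I vented the green-lidded pot and handed the job in at about 15 s. The lock nut is unscrewed to its stop, and the valve pin was pressed down, held, and let spring back up.

- **Nut:** I gripped it and turned it counter-clockwise. The tool turned about 4.48 rad in all, and the red mark shows the nut itself turned about 4.08 rad. Near the end the jaws slipped on the nut and the torque rose to about 0.10 N m, twice what turning needs, so I take it to be at the stop. I could not read its final angle directly.
- **Pin:** I pressed it with the closed fingertips to a tool height of 132 mm and 12.5–15.7 N. Full stroke needs only about 5.7 N, so it was bottomed. It was held for about 1.7 s.
- **After release:** the last pictures show the pin back at its original height, the nut still raised, and the gripper clear of everything.
- **Rest of the bench:** the blue-lidded pot and the other objects look unmoved in the overview pictures. I did not measure their positions again.
- **Disagreements:**
  - The wrist camera put the valve 2–3 mm away from where the two fixed cameras did. I centred the grip by the measured forces instead.
  - The tool height when pressed implies a 6.0 mm stroke against the stated 5.3 mm. I put that down to calibration error and flexing under load.

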